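# Roll the clay pipe stub into its cradle

### The job

Roll the clay pipe stub along the bench by gently pushing on its side, over the ramp and into the groove of the wide V-cradle, so that it rests down in the groove and sticks out about equally at both ends (push on its end with a fingertip to centre it). It is too brittle to handle: do not take it between the fingers or lift it, only push it slowly from outside with the fingertips. Leave the other things on the bench, and the rod in the narrow cradle, where they are.

Things in the scene. Friction and masses are not known exactly. Their poses are not given: they have to be found in the camera images.
- pipe_center (a point): Centre of the pipe stub of glazed clay (slippery, friction about 0.25): terracotta bar, dark bore ends, 50 mm diameter, 130 mm long, lying between the cradles (this point 25 mm up). x axis along its length; the others turn as it rolls. It rolls straight, square to its length, coasts up to 1 cm after a slow push, squares up against the ramp if pushed on. Pushed on an end it slides lengthwise.
- wide_cradle: Fixed grey cradle, 90 mm along x (the groove), 110 mm along y. On both y sides a 35 mm ramp rises to a crest 10 mm high, 18 to 20 mm from the middle; between the crests a V groove 36 mm wide, its bottom line at bench height. Origin: middle of that line; z up. Left or right of the pipe. Seated, the pipe's axis is 29 mm above the bench; centred, it sticks out 20 mm at each end.
- narrow_cradle: Fixed grey cradle on the other side of the pipe: same outside (90 x 110 mm, 10 mm high, 35 mm ramps) but its V groove is only 16 mm wide and a thin wooden rod lies in it, its top 16 mm above the bench. Origin: middle of the bottom line of the groove, at bench height; x along the groove, z up.
- pipe_1 (a point): Point on the axis of the pipe stub, 47 mm towards -x of its centre (only used to judge that it is not taken between the fingers).
- pipe_2 (a point): Point on the axis of the pipe stub, 23.5 mm towards -x of its centre (only used to judge that it is not taken between the fingers).
- pipe_3 (a point): Point on the axis of the pipe stub, 23.5 mm towards +x of its centre (only used to judge that it is not taken between the fingers).
- pipe_4 (a point): Point on the axis of the pipe stub, 47 mm towards +x of its centre (only used to judge that it is not taken between the fingers).
- rod: thin round wooden rod, 12 mm diameter, 110 mm long, lying in the groove of the narrow cradle; origin at its centre, its x axis along its length
- eraser: white eraser, 45 x 24 x 16 mm, lying on the bench on the robot's side of the work; origin at the centre of its underside
- wedge: small wooden block, 35 x 30 x 20 mm, lying on the bench beyond the work; origin at the centre of its underside
- toothbrush: flat cleaning brush with a wooden handle, 170 mm long, lying on the bench beyond the work; origin at its middle on the bench, its x axis along its length
- jar: glass jar with a white lid, 64 mm diameter, 85 mm tall, standing beyond the work; origin at the centre of its underside
- pot: white pot with a black lid, 60 mm diameter, 75 mm tall, standing to the right of the work; origin at the centre of its underside
- tub: low clear tub with a green lid, 90 mm diameter, 50 mm tall, standing to the left of the work; origin at the centre of its underside
Not all that is in view belongs to the job. What is shaped like the part that bears pipe_center but green is not meant.

How it is judged:
By the outcome, as a careful person would: the job done as asked, in the order asked, and still so for the second after the job is handed in, with the robot touching nothing.
It also fails if it takes over 72 s, if anything falls off the work surface, if the arm or the gripper's body presses on something with over 40 N, if the wrist force passes 120 N, or if a joint passes its speed limit or range.

### The arm

A 6-joint arm with a two-finger parallel gripper is mounted at the origin on the work surface. World frame = base frame: x ahead of the robot, y to its left, z up, the work surface at z = 0. Lengths are in m, angles in rad, forces in N, time in s.
With the tool pointing down it reaches from about 0.35 to 0.975 m from the base axis. Payload 4.9 kg.
Tool frame: the origin (TCP) lies between the finger pads; the fingertips stand 17 mm ahead of it and the grasp point (between the pads) lies 2 mm behind it; z points along the fingers, y is the direction in which the jaws open and shut (so a half turn about z gives the same grasp; the last joint's range is limited). The gripper opens to 85 mm and grips with 20 to 120 N. Pads are 22 mm wide; open, the fingers measure 114 mm over their backs; the gripper's body (76 mm by 85 mm) begins 54 mm behind the grasp point. The pads swing forward as they close: fully open they stand 13 mm farther back than shut.
Start: joints at [-1.438, 0.053, 1.613, -0, 1.476, -0.119], TCP at [0.156, -0.605, 0.248] pointing down, gripper open.
Joint ranges: [-3.01, 3.01], [-1.01, 2.22], [0.06, 2.58], [-1.02, 4.17], [0.09, 2.62], [-3.14, 3.14]. Speed limits (rad/s): [2.57, 2.57, 3.14, 3.14, 3.14, 3.14].

### API

Orientations are given as a unit quaternion [w, x, y, z].
In Python, from plant import state, grab_frame, camera_model, job_done, find_in, silhouettes, landmark_of gives the robot as it stands.
- The arm moves only by the shell command python3 -m crank 'ROWS'. ROWS is JSON, a list of rows, each an object with "angular": the turn, a rotation vector about the tool's x, y, z each as a share of 5 degrees, from -1 to 1, a list of three; "delta_pos": the shift along the tool's x, y, z each as a share of 3 cm, from -1 to 1, a list of three; "gripper": the opening, from 0 (shut) to 1 (fully open). In form: [{"angular": [ax, ay, az], "delta_pos": [tx, ty, tz], "gripper": gripper}, ...]. A call has 1 to 12 rows; each row shifts and turns the commanded pose from where the row before left it, along the tool's axes as they then stand; what a row does not reach is not made up. A row lasts 1/8 s, in which the tool goes at most 62.5 mm and 10.7 degrees, less where a joint would pass 70% of its speed; a pose out of reach is approached as far as the arm can. A call with a number of a shift or a turn outside -1 to 1 is refused whole. A call with a gripper value outside its range is refused whole. The fingers move at their own pace and stop on an object; the grip force is fixed at half the most. Time passes only in rows, so rows that do not move let the fingers close. It gives the time, the measured TCP pose, the force and the opening at its end, in the units of the state.
- state(): the state, without advancing time (a new reading comes with each control period).
- grab_frame(name): name is "side" or "top"; returns the picture (420x560x3 uint8, red, green, blue); there is no depth.
- camera_model(name): a dict with "camera_matrix" (3x3 intrinsics, pixels), "rvec" (rotation vector, rad) and "tvec" (3), from world to camera coordinates, as OpenCV has them. Camera axes: x right, y down, z forward; pixel columns grow to the right and rows downward; lengths in m; the calibration is good to about 2 mm. A picture is of the moment at which its call begins. camera_model takes no time and is no camera call.
- job_done(): hands the job in, once; it reports no verdict.
Trained networks look in the newest picture that a camera, given by its name, has taken for a name from the list of things; names that differ only in an ending like _2 or _b are one class to them, and where a whole thing is asked for, a point or a joint stands for the part that bears it (a point fixed in the world has none). Each returns a list of dicts, best first, with "conf" (0 to 1); they miss things now and then, are a little off and sometimes report something else, mostly with a low value. They report only what shows in the picture. A call takes as long as a camera call. They do not tell look-alikes from the thing itself.
- find_in(camera, target): "bbox" ([left, top, right, bottom] in pixels, round what is visible of it).
- silhouettes(camera, target): "mask" (420x560 bool, what is visible of it) and "bbox" ([left, top, right, bottom] in pixels, round what is visible of it).
- landmark_of(camera, target): "pixel" ([column, row] in pixels: a listed point, or the origin of a listed thing).
The state is a dict: "time": time; "joint_pos": joint angles; "joint_vel": joint speeds; "joint_efforts": joint torques, N m; "tool_pos": TCP position; "tool_rot": TCP orientation; "contact_force": force on the tool from outside, world axes, zero at the start; "ft_torque": the same for the moment, N m; "gripper_width": opening from 0.0 (shut) to 1.0 (fully open).
Only numpy, scipy, OpenCV 4.12 (cv2) and the standard library are available. Lean on these libraries where they do the work, as an engineer would, in place of code of your own. Each camera call takes 0.05 s, during which the arm holds its last target.

## Working session

There is one attempt and no reset: what is moved stays moved. The work goes in short steps, Python scripts to look and compute and a shell command to move; the robot and the scene stay as the last step left them, time stands still between calls to the robot, and variables do not carry over. Pictures are saved under pics/ and viewed, and the job is handed in when it is done.

```bash
ls; mkdir -p pics
python3 - <<'E'
from plant import *
import cv2,numpy as np
print(state())
for c in ["side","top"]:
    f=grab_frame(c); cv2.imwrite(f"pics/{c}0.png",f[:,:,::-1])
    for t in ["pipe_center","wide_cradle","narrow_cradle","rod","eraser","wedge","toothbrush","jar","pot","tub"]:
        r=landmark_of(c,t); print(c,t,[(np.round(d["pixel"]).tolist(),round(d["conf"],2)) for d in r[:3]])
    m=camera_model(c);R=cv2.Rodrigues(np.array(m["rvec"]))[0];print((-R.T@np.array(m["tvec"]).ravel()),R[2])
E
```

```text
pics
{'time': 0.0, 'joint_pos': array([-1.43800741e+00,  5.33617874e-02,  1.61424840e+00, -1.36179827e-05,
        1.47600090e+00, -1.19005789e-01]), 'joint_vel': array([ 0.00037073,  0.00046864, -0.00084296, -0.00058592, -0.00137227,
       -0.00031357]), 'joint_efforts': array([-8.69352880e-05, -3.93684554e+01, -3.70174885e+01, -1.04177227e-04,
        6.97415555e-03,  2.27923852e-05]), 'tool_pos': array([ 0.15563146, -0.60472441,  0.24708716]), 'tool_rot': array([-1.00914588e-03,  9.92084803e-01,  1.25565617e-01, -1.37326319e-05]), 'contact_force': array([-0.12445094,  0.64461011,  0.38462817]), 'ft_torque': array([-0.01210271, -0.04353246, -0.0123404 ]), 'gripper_width': 0.9963073265877505}
side pipe_center [([319.0, 315.0], 0.88), ([356.0, 212.0], 0.76), ([238.0, 272.0], 0.72)]
side wide_cradle []
side narrow_cradle [([242.0, 271.0], 0.97), ([272.0, 217.0], 0.49)]
side rod []
side eraser [([302.0, 263.0], 0.69), ([285.0, 224.0], 0.65), ([268.0, 213.0], 0.35)]
side wedge [([251.0, 181.0], 0.63)]
side toothbrush [([188.0, 225.0], 0.55)]
side jar [([221.0, 190.0], 0.79), ([268.0, 215.0], 0.17)]
side pot [([356.0, 163.0], 0.9)]
side tub [([186.0, 362.0], 0.75)]
[0.05552874 0.76957095 0.75922929] [ 0.42703694 -0.67206655 -0.60495125]
top pipe_center [([273.0, 217.0], 0.88), ([337.0, 282.0], 0.66), ([174.0, 322.0], 0.56)]
top wide_cradle [([374.0, 209.0], 0.97)]
top narrow_cradle [([192.0, 222.0], 0.77)]
top rod []
top eraser [([231.0, 270.0], 0.5), ([270.0, 220.0], 0.42)]
top wedge [([328.0, 139.0], 0.61)]
top toothbrush [([215.0, 133.0], 0.85)]
top jar [([288.0, 125.0], 0.75)]
top pot [([460.0, 227.0], 0.66), ([286.0, 124.0], 0.58)]
top tub [([86.0, 253.0], 0.96)]
[ 0.33621148 -0.00842656  1.26957158] [ 0.18253139 -0.00589427 -0.98318236]
```

View pics/top0.png

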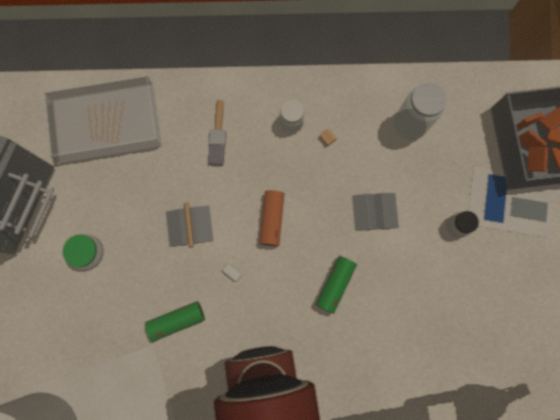

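View pics/side0.png

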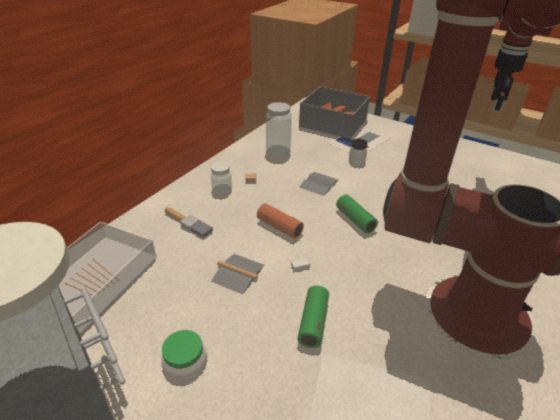

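The top view shows the terracotta pipe at (272,218). The green bars at (337,285) and (175,322) are look-alikes, so they're out. The wide cradle, empty, is at (375,211), and the narrow one with the rod is at (190,225). I'll measure next and confirm with an enlarged crop.

```bash
cat > h.py <<'E'
from plant import *
import cv2,numpy as np
def cam(c):
    m=camera_model(c);R=cv2.Rodrigues(np.array(m["rvec"]))[0];return np.array(m["camera_matrix"]),R,np.array(m["tvec"]).ravel()
def bp(c,px,z):
    K,R,t=cam(c);d=R.T@np.linalg.inv(K)@np.array([px[0],px[1],1.]);o=-R.T@t
    return o+d*(z-o[2])/d[2]
def proj(c,P):
    m=camera_model(c);return cv2.projectPoints(np.array(P,float).reshape(-1,3),np.array(m["rvec"]),np.array(m["tvec"]),np.array(m["camera_matrix"]),None)[0].reshape(-1,2)
def terr(f):
    h=cv2.cvtColor(f,cv2.COLOR_RGB2HSV); return h
from scipy.optimize import minimize
def pipe_pts(x,y,th,z=0.025,L=.13,r=.025):
    u=np.array([np.cos(th),np.sin(th),0]);v=np.array([-u[1],u[0],0]);a=np.linspace(0,2*np.pi,40)
    return np.array([np.array([x,y,z])+s*u*L/2+r*np.cos(q)*v+r*np.sin(q)*np.array([0,0,1]) for s in(-1,1) for q in a])
def pipe_masks(cams=("top","side")):
    out={}
    for c in cams:
        f=grab_frame(c);r=silhouettes(c,"pipe_center")
        best=None
        for d in r:
            m=d["mask"]; p=f[m].astype(float).mean(0)
            if p[0]>1.5*p[1] and (best is None or d["conf"]>best["conf"]): best=d
        if best is not None: out[c]=best["mask"]
    return out
def fit(masks,x0,z=0.025):
    def cost(p):
        s=0
        for c,m in masks.items():
            h=cv2.convexHull((proj(c,pipe_pts(*p,z=z))*8).astype(np.float32)).astype(np.int32)
            im=np.zeros((420*8,560*8),np.uint8);cv2.fillConvexPoly(im,h,255)
            im=cv2.resize(im,(560,420),interpolation=cv2.INTER_AREA)/255.
            s+=np.abs(im-m).sum()/m.sum()
        return s
    r=minimize(cost,x0,method="Nelder-Mead",options=dict(initial_simplex=[x0,np.add(x0,[.01,0,0]),np.add(x0,[0,.01,0]),np.add(x0,[0,0,.1])],maxiter=80))
    return r.x,r.fun
E
python3 - <<'E'
from h import *
m=pipe_masks();print({k:v.sum() for k,v in m.items()})
a=bp("top",(273,200),.025);b=bp("top",(270,240),.025);print(a,b)
x0=[*( (bp("top",(272,218),.025))[:2]),-0.05]
for ms in (m,{"top":m["top"]}): print(fit(ms,x0))
for c in("top","side"):
    if c in m: 
        f=grab_frame(c);x,y,w,h=cv2.boundingRect(m[c].astype(np.uint8));print(c,x,y,w,h)
    for t in["wide_cradle","narrow_cradle"]:
        for d in silhouettes(c,t)[:2]:
            print(c,t,d["bbox"],d["conf"]);  q=cv2.minAreaRect(np.argwhere(d["mask"])[:,::-1].astype(np.float32));bx=cv2.boxPoints(q)
            print(np.round([bp(c,p,.0)[:2] for p in bx],3).tolist())
f=grab_frame("top")[170:270,150:420];cv2.imwrite("pics/crop.png",cv2.resize(f[:,:,::-1],None,fx=2.9,fy=2.9,interpolation=cv2.INTER_CUBIC))
for n,p,z in[("eraser",(231,271),.016),("wedge",(328,138),.02),("jar",(291,112),.085),("pot",(466,222),.075),("green",(337,285),.025)]:print(n,bp("top",p,z))
E
```

```text
{'top': np.int64(1153)}
[ 0.58384013 -0.0016212   0.025     ] [0.48532315 0.00777148 0.025     ]
(array([ 0.53816135,  0.00308802, -0.12683665]), np.float64(0.040256449500875806))
(array([ 0.53816135,  0.00308802, -0.12683665]), np.float64(0.040256449500875806))
top 258 190 26 57
top wide_cradle [351.5, 192.7, 398.6, 230.0] 0.55
[[0.598, -0.198], [0.603, -0.309], [0.512, -0.309], [0.507, -0.199]]
top narrow_cradle [166.8, 201.8, 210.2, 247.8] 0.65
[[0.571, 0.273], [0.584, 0.158], [0.489, 0.146], [0.477, 0.259]]
side wide_cradle [300.9, 173.7, 336.4, 191.5] 0.98
[[0.588, -0.202], [0.626, -0.306], [0.515, -0.309], [0.484, -0.208]]
side narrow_cradle [211.8, 254.2, 265.4, 293.2] 0.91
[[0.564, 0.265], [0.608, 0.156], [0.491, 0.149], [0.458, 0.255]]
eraser [0.4135071  0.10344231 0.016     ]
wedge [ 0.7409707  -0.14371545  0.02      ]
jar [ 0.78738661 -0.0500642   0.085     ]
pot [ 0.51085991 -0.45219308  0.075     ]
green [ 0.37381835 -0.14962547  0.025     ]
```

View pics/crop.png

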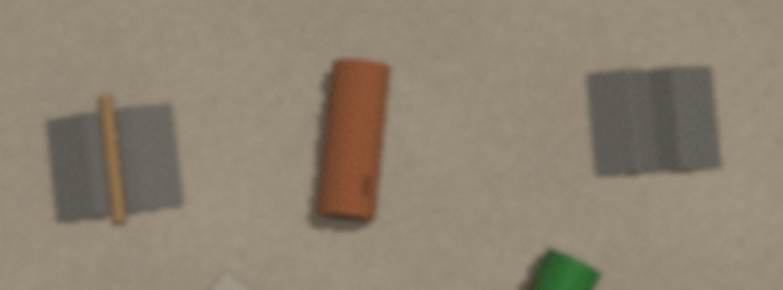

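The crop confirms it: the terracotta bar is the pipe, the cradle on the right has the wide empty groove, and the left cradle holds the rod. I'll push with both open fingertips on the pipe's +y side so I can steer its yaw. First I'll move over to that side.

```bash
python3 -m crank '[{"angular":[0,0,0],"delta_pos":[0.9,-0.92,0],"gripper":1},{"angular":[0,0,0],"delta_pos":[0.9,-0.92,0],"gripper":1},{"angular":[0,0,0],"delta_pos":[0.9,-0.92,0],"gripper":1},{"angular":[0,0,0],"delta_pos":[0.9,-0.92,0],"gripper":1},{"angular":[0,0,0],"delta_pos":[0.9,-0.92,0],"gripper":1},{"angular":[0,0,0],"delta_pos":[0.9,-0.92,0],"gripper":1},{"angular":[0,0,0],"delta_pos":[0.9,-0.92,0],"gripper":1},{"angular":[0,0,0],"delta_pos":[0.9,-0.92,0],"gripper":1},{"angular":[0,0,0],"delta_pos":[0.9,-0.92,0],"gripper":1},{"angular":[0,0,0],"delta_pos":[0.9,-0.92,0],"gripper":1}]'
python3 -m crank '[{"angular":[0,0,0],"delta_pos":[0.9,-0.92,0],"gripper":1},{"angular":[0,0,0],"delta_pos":[0.9,-0.92,0],"gripper":1},{"angular":[0,0,0],"delta_pos":[0.9,-0.92,0],"gripper":1},{"angular":[0,0,0],"delta_pos":[0.9,-0.92,0],"gripper":1},{"angular":[0,0,0],"delta_pos":[0.9,-0.92,0],"gripper":1},{"angular":[0,0,0],"delta_pos":[0.9,-0.92,0],"gripper":1},{"angular":[0,0,0],"delta_pos":[0.9,-0.92,0],"gripper":1},{"angular":[0,0,0],"delta_pos":[0.9,-0.92,0],"gripper":1},{"angular":[0,0,0],"delta_pos":[0.9,-0.92,0],"gripper":1},{"angular":[0,0,0],"delta_pos":[0.9,-0.92,0],"gripper":1}]'
python3 -m crank '[{"angular":[0,0,-1],"delta_pos":[0,0,0],"gripper":1},{"angular":[0,0,-1],"delta_pos":[0,0,0],"gripper":1},{"angular":[0,0,-1],"delta_pos":[0,0,0],"gripper":1},{"angular":[0,0,-1],"delta_pos":[0,0,0],"gripper":1},{"angular":[0,0,-1],"delta_pos":[0,0,0],"gripper":1},{"angular":[0,0,-1],"delta_pos":[0,0,0],"gripper":1},{"angular":[0,0,-1],"delta_pos":[0,0,0],"gripper":1},{"angular":[0,0,-1],"delta_pos":[0,0,0],"gripper":1},{"angular":[0,0,-1],"delta_pos":[0,0,0],"gripper":1},{"angular":[0,0,-1],"delta_pos":[0,0,0],"gripper":1}]'
python3 - <<'E'
from h import *
s=state();print(s['time'],s['tool_pos'],s['joint_pos']);from scipy.spatial.transform import Rotation as Ro
q=s['tool_rot'];print(Ro.from_quat([*q[1:],q[0]]).as_matrix())
E
```

```text
time: 2.85
tool_pos: [0.3489, -0.2696, 0.2485]
tool_rot: [0.0, 0.992, 0.125, 0.0]
contact_force: [0.2, -0.3, -0.4]
gripper_width: 1.003
time: 4.1
tool_pos: [0.5417, 0.0651, 0.2485]
tool_rot: [0.0, 0.992, 0.126, 0.0]
contact_force: [-0.6, -0.3, 0.7]
gripper_width: 1.0
time: 5.35
tool_pos: [0.5412, 0.0638, 0.2484]
tool_rot: [0.0, 0.845, 0.534, 0.0]
contact_force: [-0.6, 0.3, 0.0]
gripper_width: 1.003
5.35 [0.54116131 0.06384606 0.24840358] [-1.91522248e-02 -1.39346226e-01  1.79886314e+00 -7.04131047e-06
  1.48191310e+00  4.24309027e-01]
[[ 4.29067912e-01  9.03272218e-01  1.62477474e-04]
 [ 9.03272231e-01 -4.29067916e-01 -1.01269869e-05]
 [ 6.05664452e-05  1.51106556e-04 -9.99999987e-01]]
```

```bash
python3 -m crank '[{"angular":[0,0,-0.9],"delta_pos":[0.2,0.1,0],"gripper":1},{"angular":[0,0,-0.9],"delta_pos":[0,0,0],"gripper":1},{"angular":[0,0,-0.9],"delta_pos":[0,0,0],"gripper":1},{"angular":[0,0,-0.9],"delta_pos":[0,0,0],"gripper":1},{"angular":[0,0,0],"delta_pos":[0,0,1],"gripper":1},{"angular":[0,0,0],"delta_pos":[0,0,1],"gripper":1},{"angular":[0,0,0],"delta_pos":[0,0,1],"gripper":1},{"angular":[0,0,0],"delta_pos":[0,0,1],"gripper":1},{"angular":[0,0,0],"delta_pos":[0,0,1],"gripper":1},{"angular":[0,0,0],"delta_pos":[0,0,1],"gripper":1}]'
python3 - <<'E'
from h import *
s=state();print(s['time'],s['tool_pos'])
for c in("top","side"):
    f=grab_frame(c);cv2.imwrite(f"pics/{c}1.png",f[:,:,::-1])
    x,y=(200,130) if c=="top" else (190,130)
    cv2.imwrite(f"pics/{c}1c.png",cv2.resize(f[y:y+130,x:x+210,::-1],None,fx=3.8,fy=3.8,interpolation=cv2.INTER_CUBIC))
# cradle fit
ms={}
for c in("top","side"):
    r=silhouettes(c,"wide_cradle")
    r=[d for d in r if d["conf"]>.3]
    if r: ms[c]=r[0]["mask"];print(c,r[0]["bbox"],r[0]["conf"])
def pts(x,y,th):
    P=[]
    for sx in(-.045,.045):
        for yy,z in((-.055,0),(-.019,.01),(.019,.01),(.055,0)):
            P.append([x+sx*np.cos(th)-yy*np.sin(th),y+sx*np.sin(th)+yy*np.cos(th),z])
    return P
def cost(p,ms):
    s=0
    for c,m in ms.items():
        h=cv2.convexHull((proj(c,pts(*p))*8).astype(np.float32)).astype(np.int32)
        im=np.zeros((3360,4480),np.uint8);cv2.fillConvexPoly(im,h,255);im=cv2.resize(im,(560,420),interpolation=cv2.INTER_AREA)/255.
        s+=np.abs(im-m).sum()/m.sum()
    return s
x0=[.555,-.254,.05];sim=[x0,[.565,-.254,.05],[.555,-.244,.05],[.555,-.254,.15]]
for M in [ms]+[{k:v} for k,v in ms.items()]:
    r=minimize(cost,x0,args=(M,),method="Nelder-Mead",options=dict(initial_simplex=sim,maxiter=90));print(list(M),r.x,r.fun)
print(fit(pipe_masks(("top",)),[.538,.003,-.127]))
E
```

```text
time: 6.6
tool_pos: [0.5466, 0.068, 0.0676]
tool_rot: [0.0, 0.752, 0.659, 0.0]
contact_force: [-1.1, 0.4, 0.1]
gripper_width: 1.0
6.6 [0.54657121 0.06796437 0.06756834]
top [349.8, 191.0, 401.3, 230.1] 0.93
side [298.3, 173.9, 338.1, 191.0] 0.78
['top', 'side'] [ 0.55125987 -0.25555607  0.05443645] 0.1399265385579835
['top'] [ 0.55252886 -0.25524596  0.04059096] 0.034220741129042324
['side'] [ 0.54782816 -0.25534595  0.01992133] 0.0646921705745235
(array([ 0.53833879, -0.0015875 , -0.0982519 ]), np.float64(0.22901543596161866))
```

View pics/side1c.png

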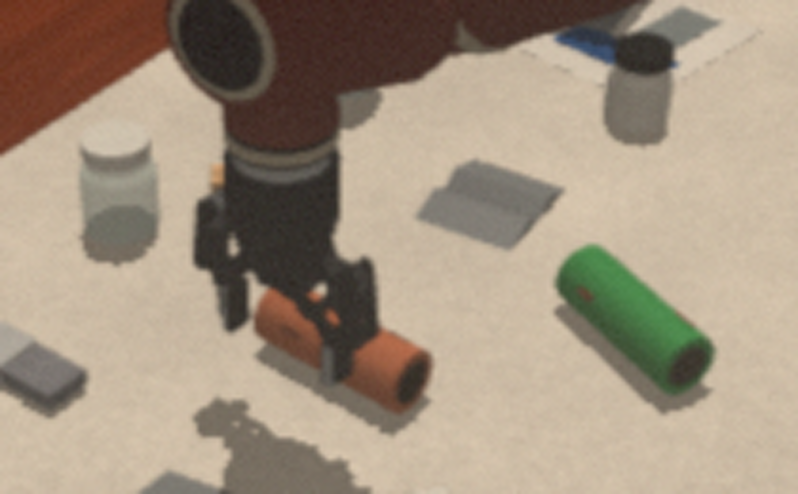

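View pics/top1c.png

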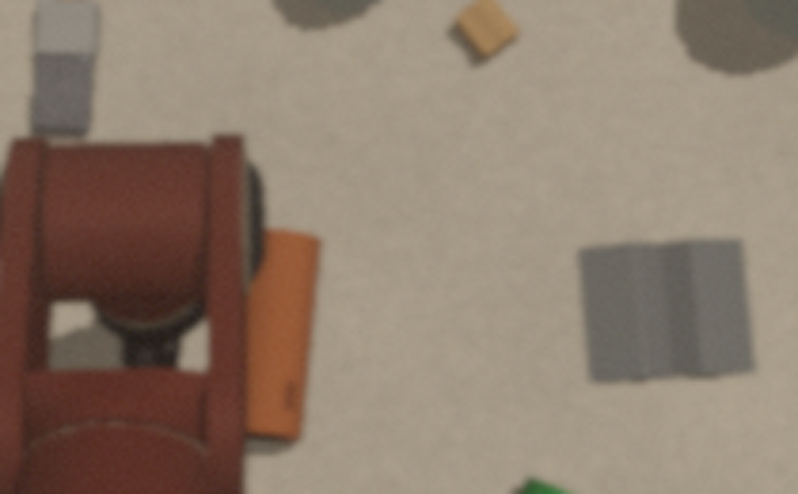

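Run:
```python
from h import *
u=np.array([.992,-.127])
for z in(.03,.04,.05,.055,.06,.065): 
    a=np.array([.5466,.068]);print(z,[proj("side",[*(a+s*u),z]).round(1).tolist() for s in(-.043,-.052,.043,.052)])
```

```text
0.03 [[[275.6, 237.1]], [[278.2, 238.6]], [[251.7, 223.3]], [[249.3, 221.9]]]
0.04 [[[275.6, 234.2]], [[278.3, 235.7]], [[251.6, 220.4]], [[249.2, 219.0]]]
0.05 [[[275.7, 231.3]], [[278.3, 232.8]], [[251.5, 217.5]], [[249.1, 216.2]]]
0.055 [[[275.7, 229.8]], [[278.4, 231.3]], [[251.4, 216.1]], [[249.0, 214.7]]]
0.06 [[[275.7, 228.3]], [[278.4, 229.8]], [[251.4, 214.6]], [[249.0, 213.3]]]
0.065 [[[275.8, 226.9]], [[278.4, 228.4]], [[251.4, 213.2]], [[248.9, 211.8]]]
```

The pipe is at about (0.538, 0.003) with yaw −0.127. The wide cradle is at about (0.551, −0.255) with yaw +0.045. In the side crop the fingers are beside the pipe's +y flank. I'll lower, make contact and steer.

```bash
python3 -m crank '[{"angular":[0,0,0],"delta_pos":[0,0,0.7],"gripper":1},{"angular":[0,0,0],"delta_pos":[0,0,0.65],"gripper":1},{"angular":[0,0,0],"delta_pos":[-0.3,0,0],"gripper":1},{"angular":[0,0,0],"delta_pos":[-0.3,0,0],"gripper":1},{"angular":[0,0,0],"delta_pos":[-0.1,0,0],"gripper":1},{"angular":[0,0,0],"delta_pos":[-0.1,0,0],"gripper":1},{"angular":[0,0,0],"delta_pos":[-0.1,0,0],"gripper":1}]'
python3 - <<'E'
from h import *
for c in("top","side"):
    f=grab_frame(c)
    x,y=(200,150) if c=="top" else (210,150)
    cv2.imwrite(f"pics/{c}2c.png",cv2.resize(f[y:y+110,x:x+150,::-1],None,fx=5,fy=5,interpolation=cv2.INTER_CUBIC))
E
```

```text
time: 7.78
tool_pos: [0.5431, 0.041, 0.0282]
tool_rot: [0.0, 0.752, 0.659, 0.0]
contact_force: [0.0, -0.1, -0.5]
gripper_width: 1.002
```

View pics/side2c.png

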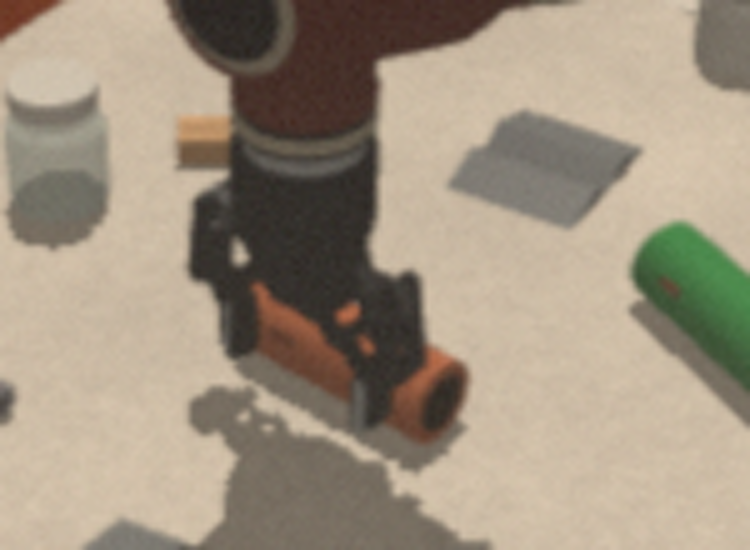

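View pics/top2c.png

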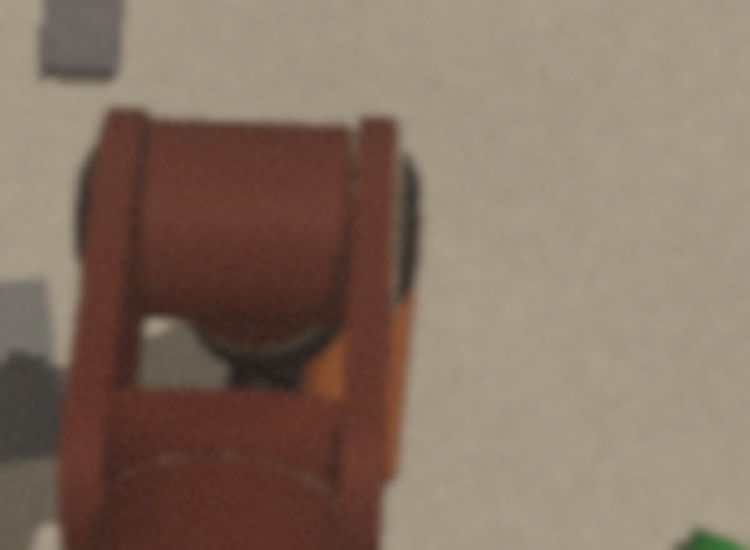

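Both fingertips sit right beside the pipe, with the tips near its lower half and still above the bench. Next I push gently while turning to the cradle's heading.

```bash
python3 -m crank '[{"angular":[0,0,-0.18],"delta_pos":[-0.1,0,0],"gripper":1},{"angular":[0,0,-0.18],"delta_pos":[-0.1,0,0],"gripper":1},{"angular":[0,0,-0.18],"delta_pos":[-0.1,0,0],"gripper":1},{"angular":[0,0,-0.18],"delta_pos":[-0.1,0,0],"gripper":1},{"angular":[0,0,-0.18],"delta_pos":[-0.1,0,0],"gripper":1},{"angular":[0,0,-0.18],"delta_pos":[-0.1,0,0],"gripper":1},{"angular":[0,0,-0.18],"delta_pos":[-0.1,0,0],"gripper":1},{"angular":[0,0,-0.18],"delta_pos":[-0.1,0,0],"gripper":1},{"angular":[0,0,-0.18],"delta_pos":[-0.1,0,0],"gripper":1},{"angular":[0,0,-0.18],"delta_pos":[-0.1,0,0],"gripper":1},{"angular":[0,0,-0.18],"delta_pos":[-0.1,0,0],"gripper":1},{"angular":[0,0,-0.18],"delta_pos":[-0.1,0,0],"gripper":1}]'
python3 - <<'E'
from h import *
for c in("top","side"):
    f=grab_frame(c)
    x,y=(200,150) if c=="top" else (210,150)
    cv2.imwrite(f"pics/{c}3c.png",cv2.resize(f[y:y+110,x:x+150,::-1],None,fx=5,fy=5,interpolation=cv2.INTER_CUBIC))
E
```

```text
time: 9.38
tool_pos: [0.5412, 0.0051, 0.0278]
tool_rot: [-0.0, 0.687, 0.727, -0.0]
contact_force: [-0.6, 0.4, 0.6]
gripper_width: 0.999
```

View pics/side3c.png

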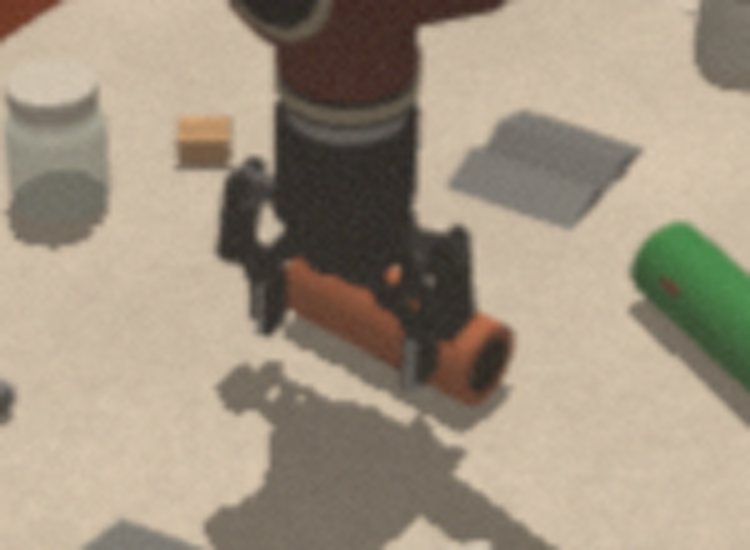

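View pics/top3c.png

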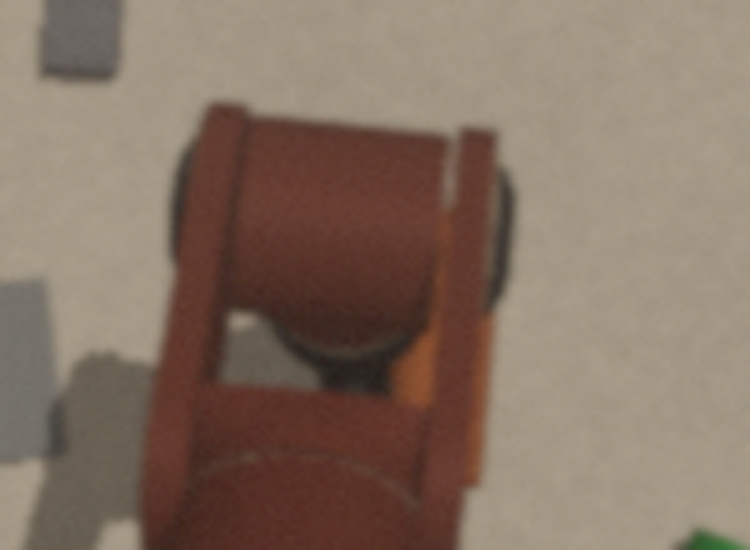

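Run:
```python
from h import *
print("near end ctr",bp("side",(308,222.4),.025), "edge near",bp("top",(200+478/5,150+485/5),.025),"edge far",bp("top",(200+492/5,150+318/5),.025))
print("prev near end",bp("side",(210+444/5,150+397/5),.025))
```

```text
near end ctr [ 0.46664749 -0.03260007  0.025     ] edge near [ 0.46688432 -0.05367869  0.025     ] edge far [ 0.54851342 -0.06294112  0.025     ]
prev near end [0.47237534 0.00729843 0.025     ]
```

The pipe rolled straight and kept its yaw at about −0.113. From the pixels, its near end is at (0.467, −0.033), so it will drift to −x before it reaches the ramp. I'll back off and push its near end lengthwise by about 38 mm with the shut fingertips, so that it climbs the ramp nearly centred.

```bash
python3 -m crank '[{"angular":[0,0,0],"delta_pos":[0.5,0,0],"gripper":1},{"angular":[0,0,0],"delta_pos":[0.5,0,0],"gripper":1},{"angular":[0,0,0],"delta_pos":[0,0,-0.9],"gripper":0},{"angular":[0,0,0],"delta_pos":[0,0,-0.9],"gripper":0},{"angular":[0,0,0],"delta_pos":[0,0,-0.9],"gripper":0},{"angular":[0,0,1],"delta_pos":[0,-0.8,0],"gripper":0},{"angular":[0,0,0.94],"delta_pos":[0,-0.8,0],"gripper":0},{"angular":[0,0,0],"delta_pos":[0,-0.9,0],"gripper":0},{"angular":[0,0,0],"delta_pos":[0,-0.9,0],"gripper":0},{"angular":[0,0,0],"delta_pos":[-0.8,-0.8,0],"gripper":0},{"angular":[0,0,0],"delta_pos":[-0.8,0,0],"gripper":0},{"angular":[0,0,0],"delta_pos":[-0.8,0,0],"gripper":0}]'
python3 - <<'E'
from h import *
f=grab_frame("top");cv2.imwrite("pics/t4.png",cv2.resize(f[150:300,200:400,::-1],None,fx=4,fy=4,interpolation=cv2.INTER_CUBIC))
f=grab_frame("side");cv2.imwrite("pics/s4.png",cv2.resize(f[150:300,200:400,::-1],None,fx=4,fy=4,interpolation=cv2.INTER_CUBIC))
m=pipe_masks();print(m.keys())
for c in m: print(c,fit({c:m[c]},[.531,-.037,-.113]))
E
```

```text
time: 10.98
tool_pos: [0.4056, -0.0277, 0.1089]
tool_rot: [0.0, 0.745, 0.667, 0.0]
contact_force: [-0.1, -0.3, 0.3]
gripper_width: -0.003
dict_keys(['top', 'side'])
top (array([ 0.53826213, -0.04181927, -0.12275639]), np.float64(0.2523617080419954))
side (array([ 0.52966533, -0.0408257 , -0.14237166]), np.float64(0.04953437222144228))
```

View pics/t4.png

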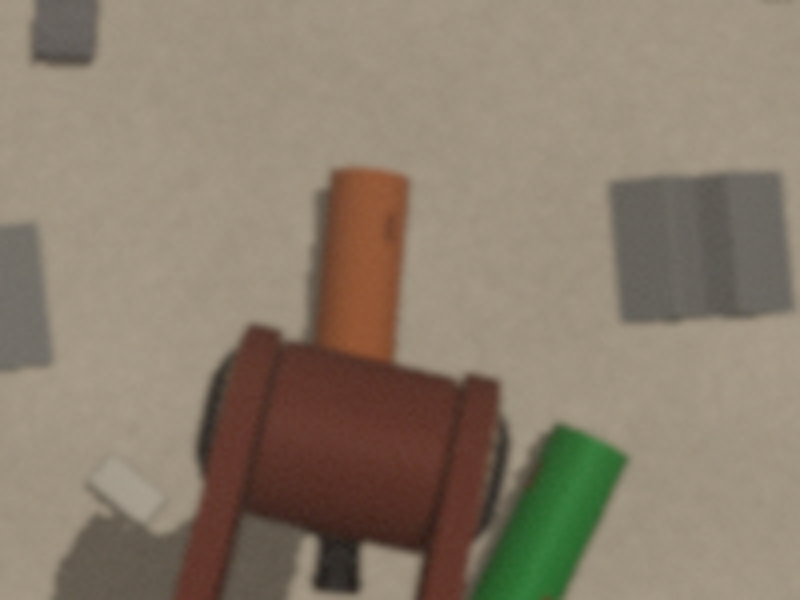

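View pics/s4.png

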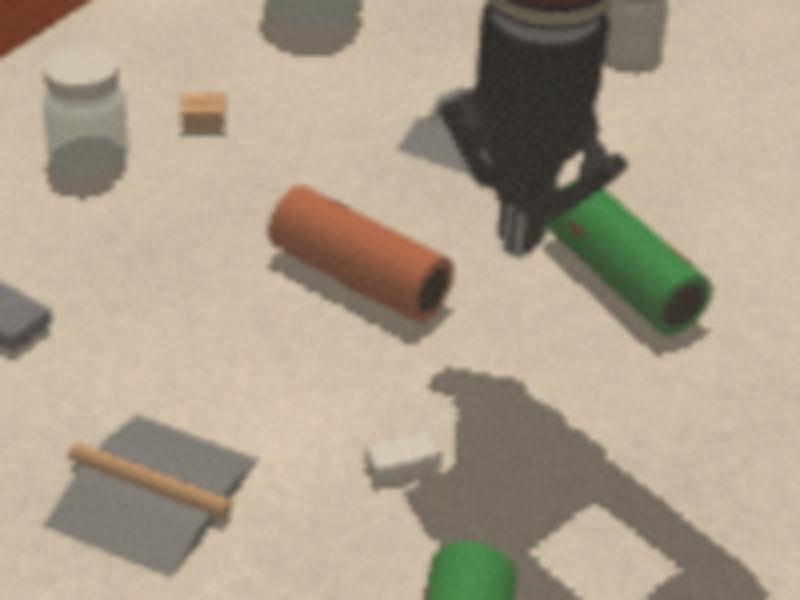

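The pipe is free at about (0.531, −0.040), yaw −0.12, and the shut fingers line up with its axis on the robot side. The green bar's far end is about 30 px to the right. I'll descend and push its end slowly.

```bash
python3 -m crank '[{"angular":[0,0,0],"delta_pos":[0,0,0.8],"gripper":0},{"angular":[0,0,0],"delta_pos":[0,0,0.8],"gripper":0},{"angular":[0,0,0],"delta_pos":[0,0,0.8],"gripper":0},{"angular":[0,0,0],"delta_pos":[0,0.5,0],"gripper":0},{"angular":[0,0,0],"delta_pos":[0,0.5,0],"gripper":0},{"angular":[0,0,0],"delta_pos":[0,0.13,0],"gripper":0},{"angular":[0,0,0],"delta_pos":[0,0.13,0],"gripper":0},{"angular":[0,0,0],"delta_pos":[0,0.13,0],"gripper":0},{"angular":[0,0,0],"delta_pos":[0,0.13,0],"gripper":0},{"angular":[0,0,0],"delta_pos":[0,0.13,0],"gripper":0},{"angular":[0,0,0],"delta_pos":[0,0.13,0],"gripper":0},{"angular":[0,0,0],"delta_pos":[0,0.13,0],"gripper":0}]'
python3 - <<'E'
from h import *
f=grab_frame("side");cv2.imwrite("pics/s5.png",cv2.resize(f[150:300,200:400,::-1],None,fx=4,fy=4,interpolation=cv2.INTER_CUBIC))
m=pipe_masks()
for c in m: print(c,fit({c:m[c]},[.531,-.037,-.113]))
E
```

```text
time: 12.78
tool_pos: [0.463, -0.0346, 0.0367]
tool_rot: [-0.0, 0.746, 0.666, -0.0]
contact_force: [0.1, -0.7, 0.2]
gripper_width: 0.004
top (array([ 0.55516617, -0.04584567, -0.07563323]), np.float64(1.2028486866444692))
side (array([ 0.53835091, -0.04099592, -0.14452133]), np.float64(0.12678163634931883))
```

View pics/s5.png

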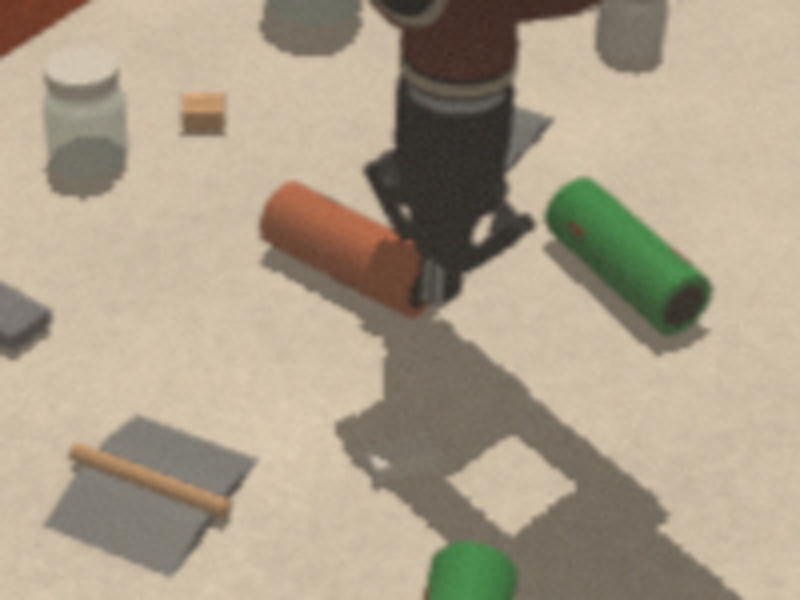

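Contact is made and the pipe has slid about 7 mm lengthwise without turning. The linkage clears it, so I keep going.

```bash
python3 -m crank '[{"angular":[0,0,0],"delta_pos":[0,0.13,0],"gripper":0},{"angular":[0,0,0],"delta_pos":[0,0.13,0],"gripper":0},{"angular":[0,0,0],"delta_pos":[0,0.13,0],"gripper":0},{"angular":[0,0,0],"delta_pos":[0,0.13,0],"gripper":0},{"angular":[0,0,0],"delta_pos":[0,0.13,0],"gripper":0},{"angular":[0,0,0],"delta_pos":[0,0.13,0],"gripper":0},{"angular":[0,0,0],"delta_pos":[0,0.13,0],"gripper":0},{"angular":[0,0,0],"delta_pos":[0,0.13,0],"gripper":0}]'
python3 -m crank '[{"angular":[0,0,0],"delta_pos":[0,-0.3,0],"gripper":0},{"angular":[0,0,0],"delta_pos":[0,-0.8,0],"gripper":0},{"angular":[0,0,0],"delta_pos":[0,-0.8,-0.8],"gripper":0},{"angular":[0,0,0],"delta_pos":[0,-0.8,-0.8],"gripper":0},{"angular":[0,0,0],"delta_pos":[0.8,0,-0.8],"gripper":0},{"angular":[0,0,0],"delta_pos":[0.9,0,0],"gripper":0},{"angular":[0,0,0],"delta_pos":[0.9,0,0],"gripper":0}]'
python3 - <<'E'
from h import *
f=grab_frame("top");cv2.imwrite("pics/t6.png",cv2.resize(f[150:300,200:400,::-1],None,fx=4,fy=4,interpolation=cv2.INTER_CUBIC))
f=grab_frame("side");cv2.imwrite("pics/s6.png",cv2.resize(f[150:300,200:400,::-1],None,fx=4,fy=4,interpolation=cv2.INTER_CUBIC))
m=pipe_masks()
print(fit(m,[.57,-.037,-.113]))
for c in m: print(c,fit({c:m[c]},[.57,-.037,-.113]))
E
```

```text
time: 14.02
tool_pos: [0.4942, -0.0381, 0.0368]
tool_rot: [-0.0, 0.746, 0.666, -0.0]
contact_force: [-0.1, 0.1, -0.9]
gripper_width: -0.0
time: 14.9
tool_pos: [0.4221, 0.0493, 0.1094]
tool_rot: [0.001, 0.746, 0.666, 0.001]
contact_force: [0.1, -0.1, 0.0]
gripper_width: 0.003
(array([ 0.57093749, -0.04536479, -0.10728341]), np.float64(0.15061381198975785))
top (array([ 0.57243131, -0.045068  , -0.10969861]), np.float64(0.05500269832703724))
side (array([ 0.56889958, -0.04503706, -0.11123711]), np.float64(0.07198060075093868))
```

View pics/t6.png

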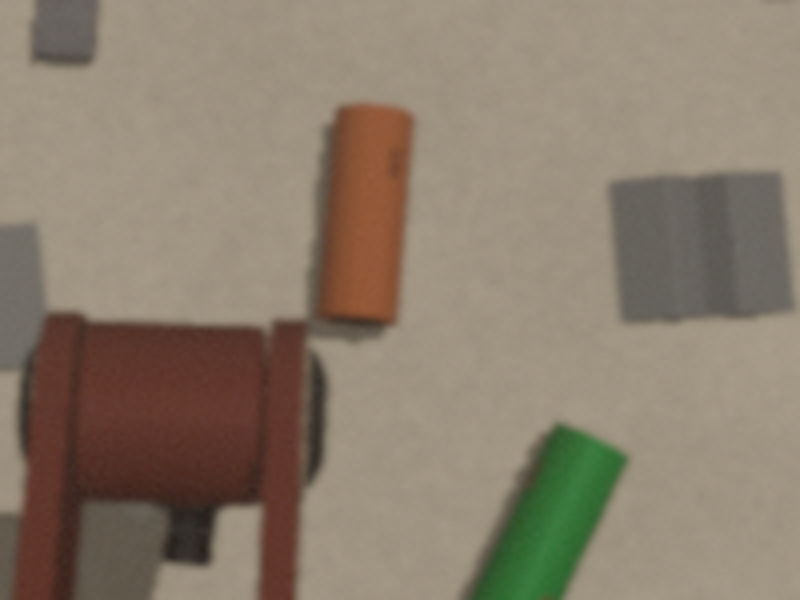

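View pics/s6.png

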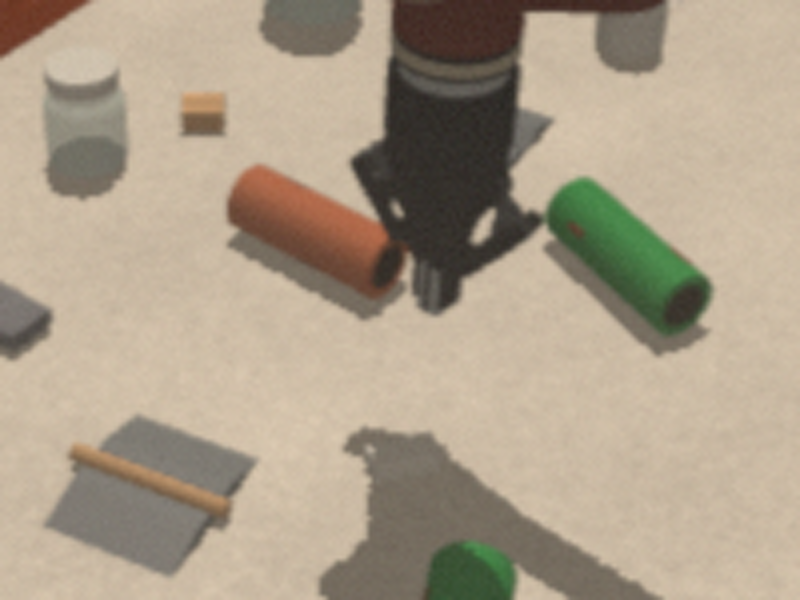

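The pipe is now at about (0.571, −0.045), yaw −0.11, and nothing else has moved. I'll go to its +y side again with the fingers open.

```bash
python3 -m crank '[{"angular":[0,0,0],"delta_pos":[0.02,0.88,0],"gripper":1},{"angular":[0,0,0],"delta_pos":[0.02,0.88,0],"gripper":1},{"angular":[0,0,0],"delta_pos":[0.02,0.88,0],"gripper":1},{"angular":[0,0,0],"delta_pos":[0.02,0.88,0],"gripper":1},{"angular":[0,0,0],"delta_pos":[0.02,0.88,0],"gripper":1},{"angular":[0,0,0],"delta_pos":[0,0.88,0],"gripper":1},{"angular":[0,0,0],"delta_pos":[0,0,0.9],"gripper":1},{"angular":[0,0,0],"delta_pos":[0,0,0.9],"gripper":1},{"angular":[0,0,0],"delta_pos":[0,0,0.9],"gripper":1},{"angular":[0,0,0],"delta_pos":[-0.4,0,0],"gripper":1},{"angular":[0,0,0],"delta_pos":[-0.4,0,0],"gripper":1},{"angular":[0,0,0],"delta_pos":[-0.4,0,0],"gripper":1}]'
python3 -m crank '[{"angular":[0,0,0],"delta_pos":[-0.13,0,0],"gripper":1},{"angular":[0,0,0],"delta_pos":[-0.13,0,0],"gripper":1},{"angular":[0,0,0],"delta_pos":[-0.13,0,0],"gripper":1},{"angular":[0,0,0],"delta_pos":[-0.13,0,0],"gripper":1},{"angular":[0,0,0],"delta_pos":[-0.13,0,0],"gripper":1},{"angular":[0,0,0],"delta_pos":[-0.13,0,0],"gripper":1},{"angular":[0,0,0],"delta_pos":[-0.13,0,0],"gripper":1},{"angular":[0,0,0],"delta_pos":[-0.13,0,0],"gripper":1},{"angular":[0,0,0],"delta_pos":[-0.13,0,0],"gripper":1},{"angular":[0,0,0],"delta_pos":[-0.13,0,0],"gripper":1},{"angular":[0,0,0],"delta_pos":[-0.13,0,0],"gripper":1},{"angular":[0,0,0],"delta_pos":[-0.13,0,0],"gripper":1}]'
python3 -m crank '[{"angular":[0,0,0],"delta_pos":[-0.13,0,0],"gripper":1},{"angular":[0,0,0],"delta_pos":[-0.13,0,0],"gripper":1},{"angular":[0,0,0],"delta_pos":[-0.13,0,0],"gripper":1},{"angular":[0,0,0],"delta_pos":[-0.13,0,0],"gripper":1},{"angular":[0,0,0],"delta_pos":[-0.13,0,0],"gripper":1},{"angular":[0,0,0],"delta_pos":[-0.13,0,0],"gripper":1},{"angular":[0,0,0],"delta_pos":[-0.13,0,0],"gripper":1},{"angular":[0,0,0],"delta_pos":[-0.13,0,0],"gripper":1},{"angular":[0,0,0],"delta_pos":[-0.13,0,0],"gripper":1},{"angular":[0,0,0],"delta_pos":[-0.13,0,0],"gripper":1},{"angular":[0,0,0],"delta_pos":[-0.13,0,0],"gripper":1},{"angular":[0,0,0],"delta_pos":[-0.13,0,0],"gripper":1}]'
python3 - <<'E'
from h import *
f=grab_frame("top");cv2.imwrite("pics/t7.png",cv2.resize(f[150:300,220:420,::-1],None,fx=4,fy=4,interpolation=cv2.INTER_CUBIC))
f=grab_frame("side");cv2.imwrite("pics/s7.png",cv2.resize(f[130:280,200:400,::-1],None,fx=4,fy=4,interpolation=cv2.INTER_CUBIC))
E
```

```text
time: 16.7
tool_pos: [0.577, -0.0036, 0.0296]
tool_rot: [0.001, 0.746, 0.666, 0.001]
contact_force: [0.6, -0.2, 0.2]
gripper_width: 1.003
time: 18.2
tool_pos: [0.5706, -0.0489, 0.0278]
tool_rot: [0.0, 0.746, 0.666, 0.0]
contact_force: [0.6, 0.6, 0.8]
gripper_width: 0.998
time: 19.7
tool_pos: [0.5653, -0.0954, 0.0278]
tool_rot: [-0.0, 0.746, 0.666, -0.0]
contact_force: [-0.6, 0.9, 0.2]
gripper_width: 1.0
```

View pics/t7.png

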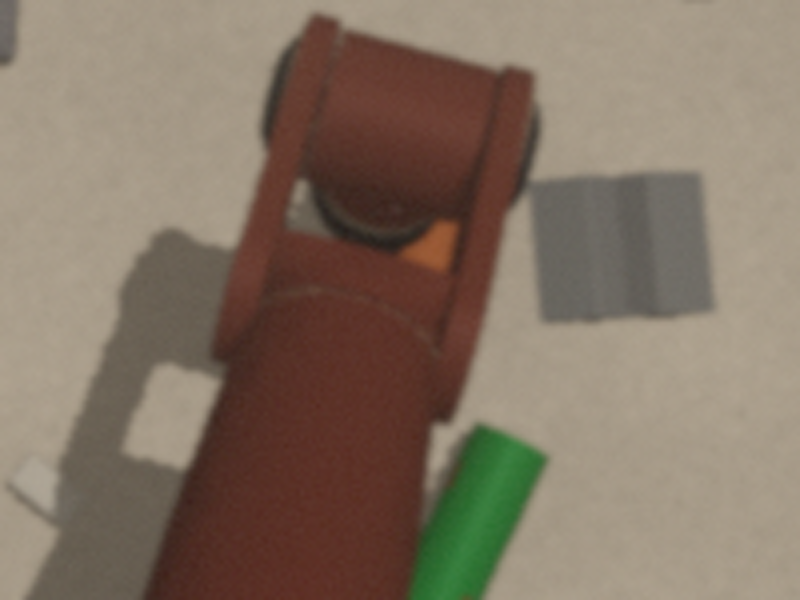

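View pics/s7.png

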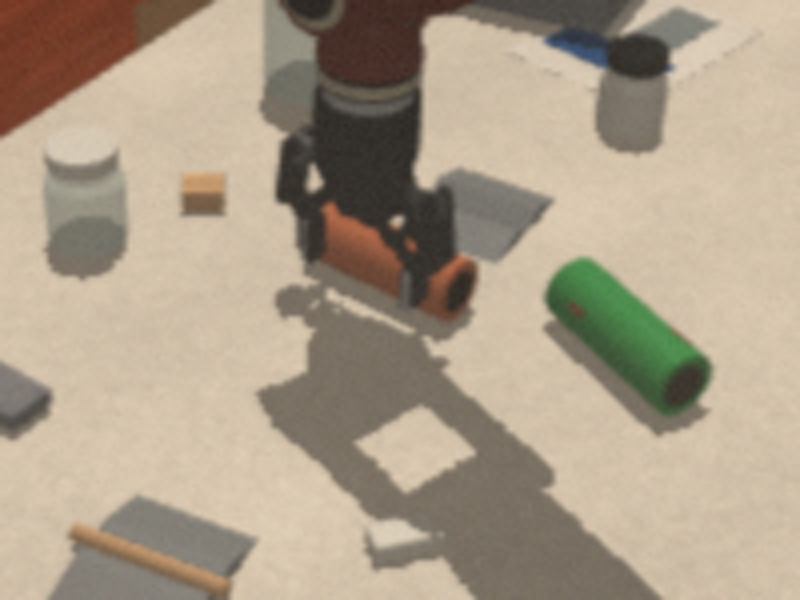

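The pipe is tracking straight ahead of both fingertips with its near end at (315,201), and there is still about 6 cm to the ramp. I'll go on to it.

```bash
python3 -m crank '[{"angular":[0,0,0],"delta_pos":[-0.13,0,0],"gripper":1},{"angular":[0,0,0],"delta_pos":[-0.13,0,0],"gripper":1},{"angular":[0,0,0],"delta_pos":[-0.13,0,0],"gripper":1},{"angular":[0,0,0],"delta_pos":[-0.13,0,0],"gripper":1},{"angular":[0,0,0],"delta_pos":[-0.13,0,0],"gripper":1},{"angular":[0,0,0],"delta_pos":[-0.13,0,0],"gripper":1},{"angular":[0,0,0],"delta_pos":[-0.13,0,0],"gripper":1},{"angular":[0,0,0],"delta_pos":[-0.13,0,0],"gripper":1},{"angular":[0,0,0],"delta_pos":[-0.13,0,0],"gripper":1},{"angular":[0,0,0],"delta_pos":[-0.1,0,0],"gripper":1},{"angular":[0,0,0],"delta_pos":[-0.1,0,0],"gripper":1},{"angular":[0,0,0],"delta_pos":[-0.1,0,0],"gripper":1}]'
python3 - <<'E'
from h import *
f=grab_frame("top");cv2.imwrite("pics/t8.png",cv2.resize(f[150:300,220:420,::-1],None,fx=4,fy=4,interpolation=cv2.INTER_CUBIC))
f=grab_frame("side");cv2.imwrite("pics/s8.png",cv2.resize(f[130:250,240:400,::-1],None,fx=5,fy=5,interpolation=cv2.INTER_CUBIC))
m=pipe_masks(("side",))
for c in m: print(c,fit({c:m[c]},[.555,-.175,-.11]))
E
```

```text
time: 21.3
tool_pos: [0.5604, -0.139, 0.0278]
tool_rot: [0.0, 0.746, 0.666, 0.0]
contact_force: [-0.2, -0.7, -0.5]
gripper_width: 0.996
```

View pics/t8.png

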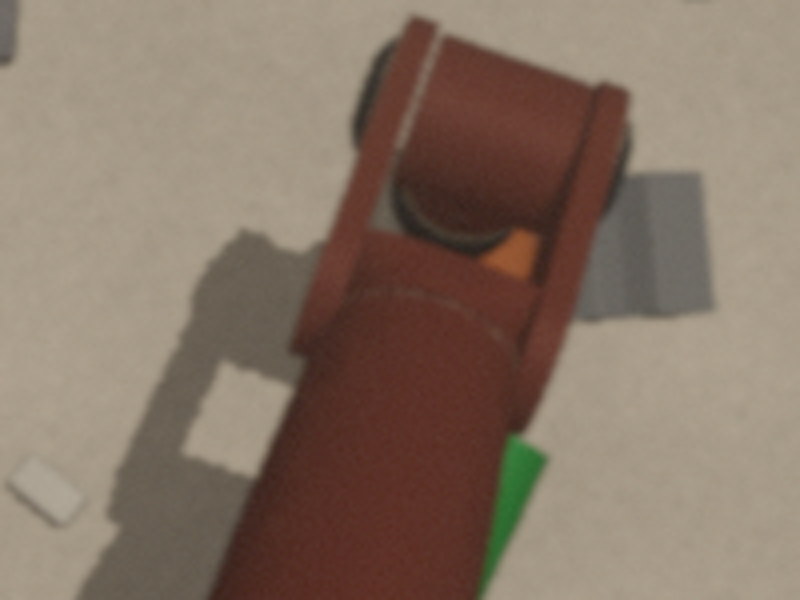

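View pics/s8.png

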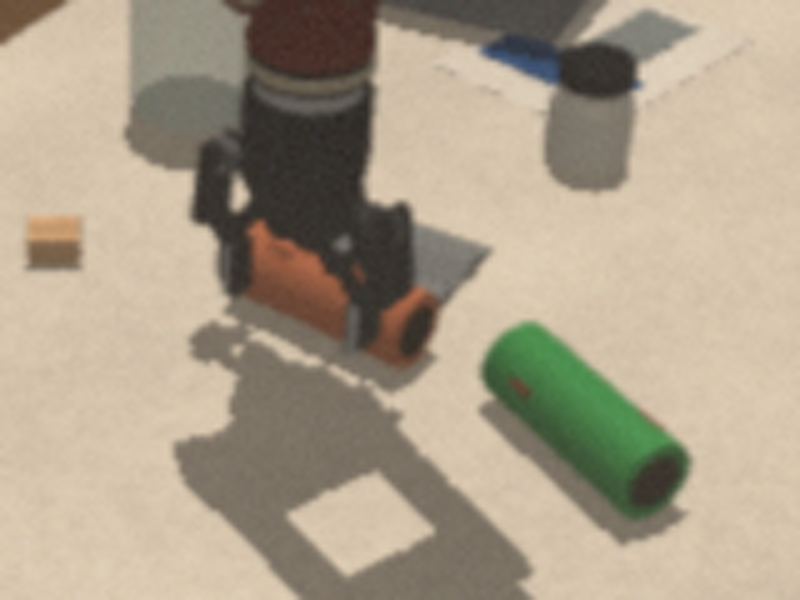

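```bash
python3 -m crank '[{"angular":[0,0,0],"delta_pos":[-0.1,0,0],"gripper":1},{"angular":[0,0,0],"delta_pos":[-0.1,0,0],"gripper":1},{"angular":[0,0,0],"delta_pos":[-0.1,0,0],"gripper":1},{"angular":[0,0,-0.2],"delta_pos":[-0.08,0,0],"gripper":1},{"angular":[0,0,-0.2],"delta_pos":[-0.08,0,0],"gripper":1},{"angular":[0,0,-0.2],"delta_pos":[-0.08,0,0],"gripper":1},{"angular":[0,0,-0.2],"delta_pos":[-0.08,0,0],"gripper":1},{"angular":[0,0,-0.2],"delta_pos":[-0.08,0,0],"gripper":1},{"angular":[0,0,-0.2],"delta_pos":[-0.08,0,0],"gripper":1},{"angular":[0,0,-0.2],"delta_pos":[-0.08,0,0],"gripper":1},{"angular":[0,0,-0.2],"delta_pos":[-0.08,0,0],"gripper":1},{"angular":[0,0,-0.2],"delta_pos":[-0.08,0,0],"gripper":1}]'
python3 - <<'E'
from h import *
f=grab_frame("top");cv2.imwrite("pics/t9.png",cv2.resize(f[150:300,220:420,::-1],None,fx=4,fy=4,interpolation=cv2.INTER_CUBIC))
f=grab_frame("side");cv2.imwrite("pics/s9.png",cv2.resize(f[130:250,240:400,::-1],None,fx=5,fy=5,interpolation=cv2.INTER_CUBIC))
m=pipe_masks(("side",));print(m.keys(),state()['time'])
E
```

```text
time: 23.0
tool_pos: [0.5584, -0.1694, 0.0278]
tool_rot: [-0.0, 0.691, 0.723, 0.0]
contact_force: [0.1, 1.7, 1.0]
gripper_width: 0.998
dict_keys(['side']) 23.2
```

View pics/t9.png

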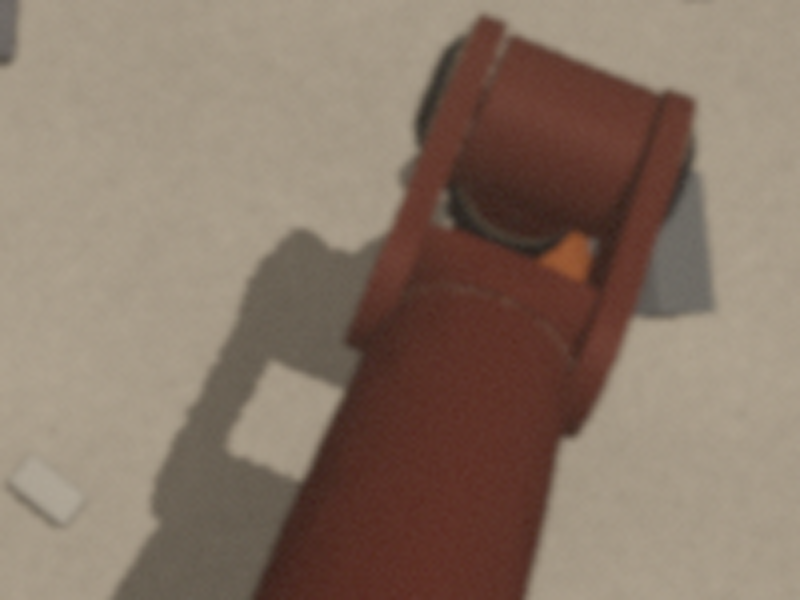

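View pics/s9.png

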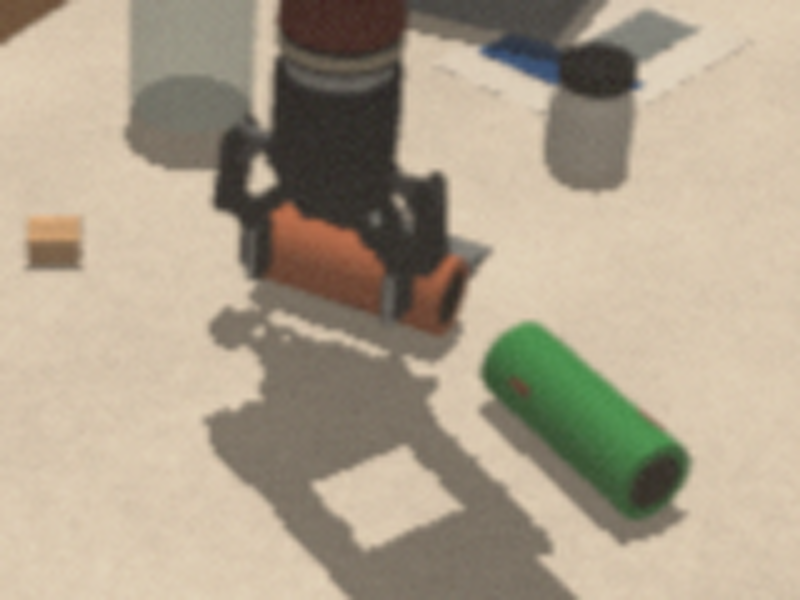

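The pipe has squared up against the ramp with both fingertips behind it, and the force is under 2 N. Now slowly up and over.

```bash
python3 -m crank '[{"angular":[0,0,0],"delta_pos":[-0.08,0,0],"gripper":1},{"angular":[0,0,0],"delta_pos":[-0.08,0,0],"gripper":1},{"angular":[0,0,0],"delta_pos":[-0.08,0,0],"gripper":1},{"angular":[0,0,0],"delta_pos":[-0.08,0,0],"gripper":1},{"angular":[0,0,0],"delta_pos":[-0.08,0,0],"gripper":1},{"angular":[0,0,0],"delta_pos":[-0.08,0,0],"gripper":1},{"angular":[0,0,0],"delta_pos":[-0.08,0,0],"gripper":1},{"angular":[0,0,0],"delta_pos":[-0.08,0,0],"gripper":1}]'
python3 - <<'E'
from h import *
f=grab_frame("top");cv2.imwrite("pics/t10.png",cv2.resize(f[150:300,220:420,::-1],None,fx=4,fy=4,interpolation=cv2.INTER_CUBIC))
f=grab_frame("side");cv2.imwrite("pics/s10.png",cv2.resize(f[130:250,240:400,::-1],None,fx=5,fy=5,interpolation=cv2.INTER_CUBIC))
E
```

```text
time: 24.2
tool_pos: [0.5593, -0.1888, 0.0278]
tool_rot: [-0.0, 0.691, 0.723, -0.0]
contact_force: [0.4, 1.4, 0.1]
gripper_width: 1.0
```

View pics/s10.png

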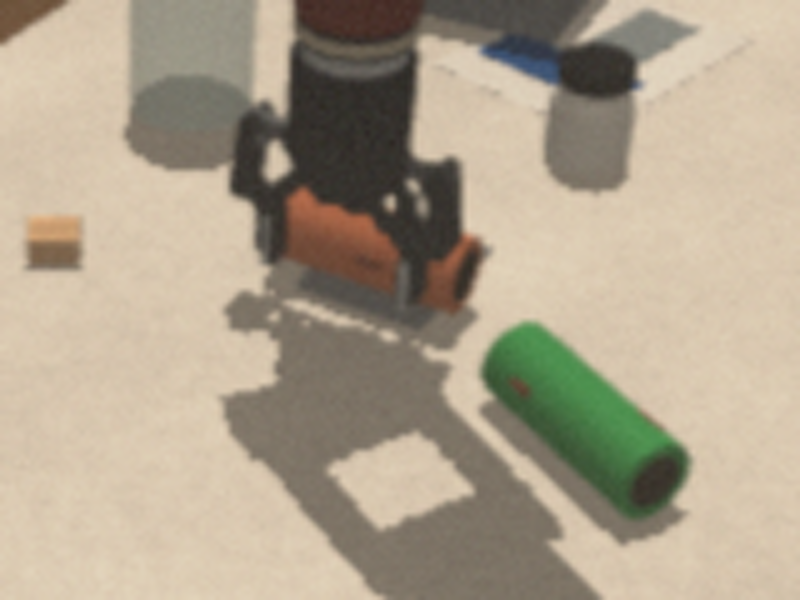

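The pipe is climbing the ramp level. I carry on slowly towards the crest.

```bash
python3 -m crank '[{"angular":[0,0,0],"delta_pos":[-0.06,0,0],"gripper":1},{"angular":[0,0,0],"delta_pos":[-0.06,0,0],"gripper":1},{"angular":[0,0,0],"delta_pos":[-0.06,0,0],"gripper":1},{"angular":[0,0,0],"delta_pos":[-0.06,0,0],"gripper":1},{"angular":[0,0,0],"delta_pos":[-0.06,0,0],"gripper":1},{"angular":[0,0,0],"delta_pos":[-0.06,0,0],"gripper":1}]'
python3 - <<'E'
from h import *
f=grab_frame("side");cv2.imwrite("pics/s11.png",cv2.resize(f[130:250,240:400,::-1],None,fx=5,fy=5,interpolation=cv2.INTER_CUBIC))
E
```

```text
time: 25.05
tool_pos: [0.5598, -0.1997, 0.0278]
tool_rot: [0.0, 0.691, 0.723, -0.0]
contact_force: [0.6, -0.8, -0.4]
gripper_width: 0.999
```

View pics/s11.png

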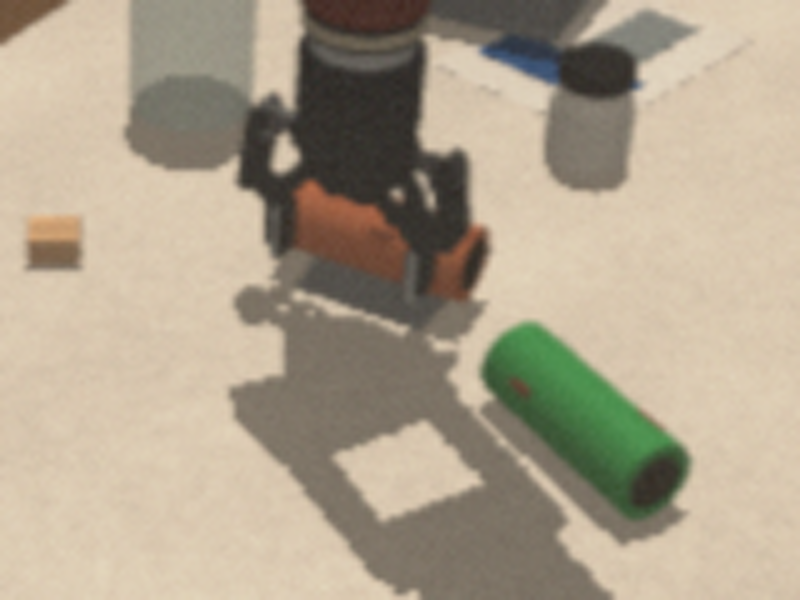

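```bash
python3 -m crank '[{"angular":[0,0,0],"delta_pos":[-0.05,0,0],"gripper":1},{"angular":[0,0,0],"delta_pos":[-0.05,0,0],"gripper":1},{"angular":[0,0,0],"delta_pos":[-0.05,0,0],"gripper":1},{"angular":[0,0,0],"delta_pos":[-0.05,0,0],"gripper":1}]'
python3 - <<'E'
from h import *
f=grab_frame("side");cv2.imwrite("pics/s12.png",cv2.resize(f[130:250,240:400,::-1],None,fx=5,fy=5,interpolation=cv2.INTER_CUBIC))
E
```

```text
time: 25.6
tool_pos: [0.56, -0.2055, 0.0278]
tool_rot: [0.0, 0.691, 0.723, -0.0]
contact_force: [-0.2, -0.1, 0.4]
gripper_width: 0.997
```

View pics/s12.png

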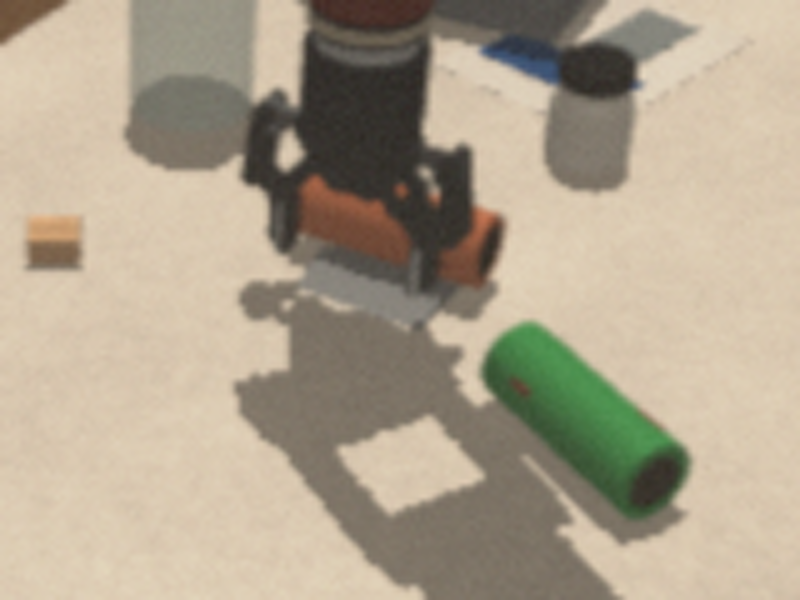

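The pipe has dropped into the groove ahead of the fingers, with a gap showing. I back off, rise and measure.

```bash
python3 -m crank '[{"angular":[0,0,0],"delta_pos":[0.6,0,0],"gripper":1},{"angular":[0,0,0],"delta_pos":[0.6,0,0],"gripper":1},{"angular":[0,0,0],"delta_pos":[0.6,0,-0.8],"gripper":0},{"angular":[0,0,0],"delta_pos":[0.8,-0.4,-0.9],"gripper":0},{"angular":[0,0,0],"delta_pos":[0.8,-0.9,-0.9],"gripper":0},{"angular":[0,0,0],"delta_pos":[0.8,-0.9,0],"gripper":0},{"angular":[0,0,0],"delta_pos":[0.8,-0.9,0],"gripper":0},{"angular":[0,0,0],"delta_pos":[0,0,0],"gripper":0}]'
cat > c.py <<'E'
from h import *
import sys
n=sys.argv[1]
f=grab_frame("top");cv2.imwrite(f"pics/t{n}.png",cv2.resize(f[170:270,320:430,::-1],None,fx=7,fy=6,interpolation=cv2.INTER_CUBIC))
f=grab_frame("side");cv2.imwrite(f"pics/s{n}.png",cv2.resize(f[130:230,270:400,::-1],None,fx=6,fy=6,interpolation=cv2.INTER_CUBIC))
m=pipe_masks()
for c in m: print(c,fit({c:m[c]},[.555,-.255,.045],z=.029))
print("both",fit(m,[.555,-.255,.045],z=.029))
E
python3 c.py 13
```

```text
time: 26.65
tool_pos: [0.4585, -0.0573, 0.1049]
tool_rot: [-0.001, 0.69, 0.723, -0.0]
contact_force: [-0.1, 0.0, 0.0]
gripper_width: 0.003
top (array([ 0.55473761, -0.25542259,  0.04386625]), np.float64(0.0572402222921254))
both (array([ 0.55473761, -0.25542259,  0.04386625]), np.float64(0.0572402222921254))
```

View pics/t13.png

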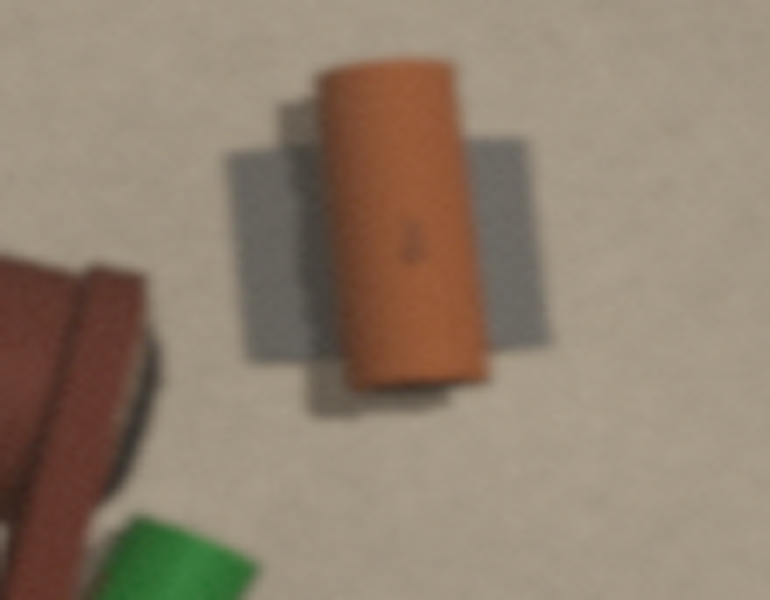

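View pics/s13.png

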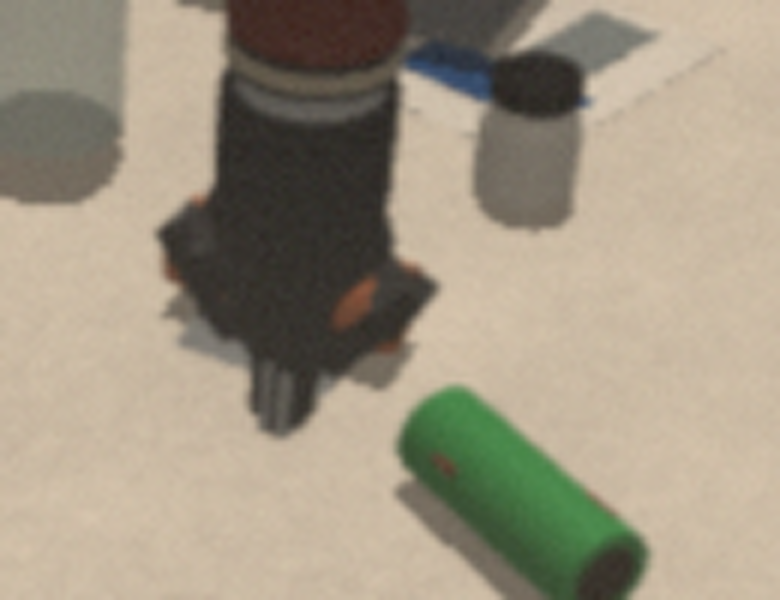

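In the top view the pipe lies down in the groove, parallel to it, showing both ends. My top fit puts it about 2 mm towards +x of centre. I'll move the arm clear of both views and check again.

```bash
python3 -m crank '[{"angular":[0,0,0],"delta_pos":[0.8,-0.2,-0.8],"gripper":0},{"angular":[0,0,0],"delta_pos":[0.9,-0.3,-0.8],"gripper":0},{"angular":[0,0,0],"delta_pos":[0.9,-0.3,-0.8],"gripper":0},{"angular":[0,0,0],"delta_pos":[0.9,-0.3,0],"gripper":0},{"angular":[0,0,0],"delta_pos":[0,0,0],"gripper":0}]'
python3 c.py 14
python3 - <<'E'
from h import *
# subpixel cradle end edges & pipe ends in top image, along groove direction
f=grab_frame("top");g=np.mean([grab_frame("top").astype(float) for _ in range(4)],0)
th=.044;u=np.array([np.cos(th),np.sin(th)]);v=np.array([-u[1],u[0]])
c0=np.array([.552,-.255])
S=np.arange(-.1,.1001,.001)
def prof(off,z,ch):
    P=np.array([[*(c0+s*u+o*v),z] for o in off for s in S]);px=proj("top",P).astype(np.float32)
    im=cv2.remap(g.astype(np.float32),px[:,0].reshape(len(off),-1),px[:,1].reshape(len(off),-1),cv2.INTER_LINEAR)
    if ch=="g": a=im.mean(2)
    else: a=im[...,0]-im[...,2]
    return a.mean(0)
def edges(p):
    p=cv2.GaussianBlur(p.reshape(1,-1).astype(np.float32),(0,0),2).ravel();d=np.abs(np.gradient(p));n=len(S)//2
    r=[]
    for a,b in((5,n),(n,len(S)-5)):
        i=a+np.argmax(d[a:b]);w=slice(i-5,i+6);r.append((S[w]*d[w]).sum()/d[w].sum())
    return np.round(np.array(r)*1e3,1),np.round(sum(r)/2*1e3,1)
print("cradle -y ramp",edges(prof(np.linspace(-.050,-.040,5),.003,"g")))
print("cradle +y ramp",edges(prof(np.linspace(.046,.052,5),.002,"g")))
print("pipe top line",edges(prof(np.linspace(-.008,.008,5),.053,"r")))
E
```

```text
time: 27.58
tool_pos: [0.4231, 0.0445, 0.1782]
tool_rot: [0.0, 0.691, 0.723, 0.0]
contact_force: [0.2, 0.5, -0.0]
gripper_width: -0.004
top (array([ 0.55692392, -0.2548216 ,  0.0407593 ]), np.float64(0.03526321211496858))
both (array([ 0.55692392, -0.2548216 ,  0.0407593 ]), np.float64(0.03526321211496858))
cradle -y ramp (array([-43.2,  46.7]), np.float64(1.7))
cradle +y ramp (array([-43.1,  47.2]), np.float64(2.0))
pipe top line (array([-59.1,  70.9]), np.float64(5.9))
```

View pics/s14.png

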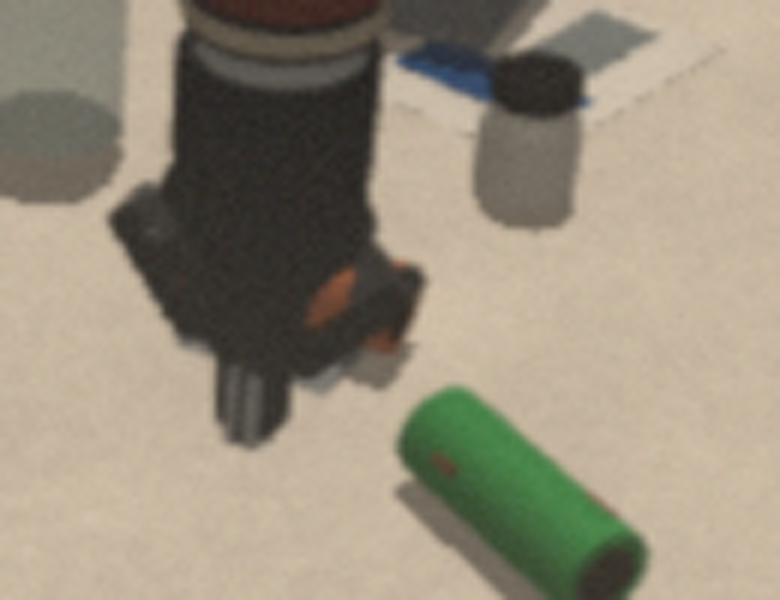

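The edge profiles give a cradle length of 90.1 mm and a pipe length of 130 mm, both right. They put the pipe about 4 mm too far to +x, so it sticks out about 24 mm far and 16 mm near. The mask fit says about 4 mm as well. I'll go round to the far end and nudge it back.

```bash
python3 -m crank '[{"angular":[0,0,0],"delta_pos":[-0.92,0.67,0],"gripper":0},{"angular":[0,0,0],"delta_pos":[-0.92,0.67,0],"gripper":0},{"angular":[0,0,0],"delta_pos":[-0.92,0.67,0],"gripper":0},{"angular":[0,0,0],"delta_pos":[-0.92,0.67,0],"gripper":0},{"angular":[0,0,0],"delta_pos":[-0.92,0.67,0],"gripper":0},{"angular":[0,0,0],"delta_pos":[-0.92,0.67,0],"gripper":0},{"angular":[0,0,0],"delta_pos":[-0.92,0.67,0],"gripper":0},{"angular":[0,0,0],"delta_pos":[-0.92,0.67,0],"gripper":0},{"angular":[0,0,0],"delta_pos":[-0.92,0.67,0],"gripper":0},{"angular":[0,0,0],"delta_pos":[-0.92,0.67,0],"gripper":0},{"angular":[0,0,0],"delta_pos":[-0.95,0.67,0],"gripper":0},{"angular":[0,0,0],"delta_pos":[0,0,0],"gripper":0}]'
python3 c.py 15;python3 - <<'E'
from h import *
s=state();q=s['tool_rot'];th=2*np.arctan2(q[2],q[1])-np.pi/2;print(s['tool_pos'],th)
u=np.array([np.cos(.044),np.sin(.044)]);d=s['tool_pos'][:2]-[.552,-.255];print(d@u,d@[-u[1],u[0]])
E
```

```text
time: 29.62
tool_pos: [0.6578, -0.2524, 0.1772]
tool_rot: [-0.0, 0.692, 0.722, -0.0]
contact_force: [0.5, 0.3, -0.4]
gripper_width: -0.003
side (array([ 0.55221936, -0.25219373,  0.00463752]), np.float64(0.0517408700093641))
both (array([ 0.55221936, -0.25219373,  0.00463752]), np.float64(0.0517408700093641))
[ 0.6568307  -0.24976074  0.1778778 ] 0.044865899797892794
0.1049596928301411 0.0006231259383470515
```

View pics/s15.png

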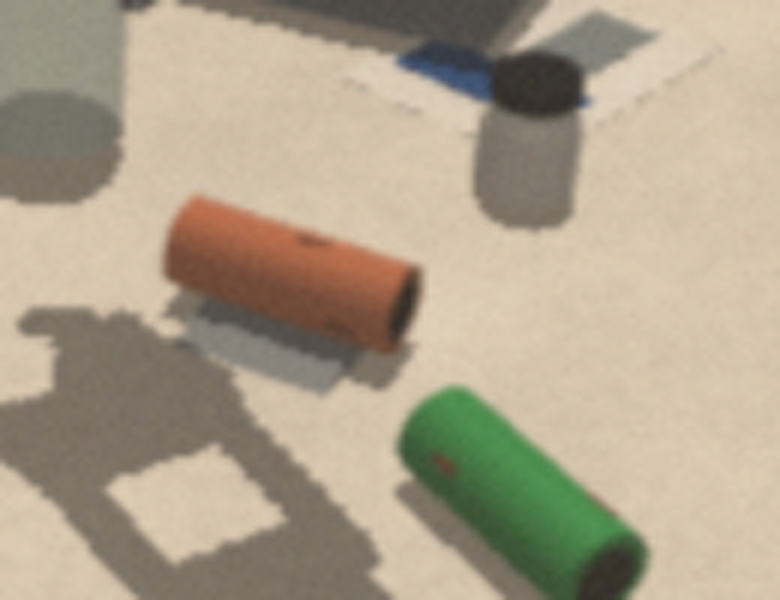

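The side view is clear and agrees: pipe 0.552 against cradle 0.548 in that camera, so +4 mm. I lower at the far end and nudge.

```bash
python3 -m crank '[{"angular":[0,0,0],"delta_pos":[0,0,0.92],"gripper":0},{"angular":[0,0,0],"delta_pos":[0,0,0.92],"gripper":0},{"angular":[0,0,0],"delta_pos":[0,0,0.92],"gripper":0},{"angular":[0,0,0],"delta_pos":[0,0,0.92],"gripper":0},{"angular":[0,0,0],"delta_pos":[0,0,0.88],"gripper":0},{"angular":[0,0,0],"delta_pos":[0,-0.3,0],"gripper":0},{"angular":[0,0,0],"delta_pos":[0,-0.2,0],"gripper":0},{"angular":[0,0,0],"delta_pos":[0,-0.1,0],"gripper":0},{"angular":[0,0,0],"delta_pos":[0,-0.1,0],"gripper":0},{"angular":[0,0,0],"delta_pos":[0,-0.05,0],"gripper":0},{"angular":[0,0,0],"delta_pos":[0,-0.05,0],"gripper":0},{"angular":[0,0,0],"delta_pos":[0,0,0],"gripper":0}]'
python3 c.py 16;python3 - <<'E'
from h import *
s=state();u=np.array([np.cos(.044),np.sin(.044)]);d=s['tool_pos'][:2]-[.552,-.255];print(s['time'],s['tool_pos'],d@u,d@[-u[1],u[0]])
E
```

```text
time: 31.42
tool_pos: [0.6333, -0.2518, 0.0411]
tool_rot: [0.0, 0.691, 0.723, 0.0]
contact_force: [1.3, -0.1, -0.3]
gripper_width: -0.0
side (array([ 0.54977962, -0.25319224,  0.04233319]), np.float64(0.0475266395217881))
both (array([ 0.54977962, -0.25319224,  0.04233319]), np.float64(0.0475266395217881))
31.725 [ 0.63332223 -0.25172899  0.04098948] 0.08138739836615634 -0.0003091832598167985
```

View pics/s16.png

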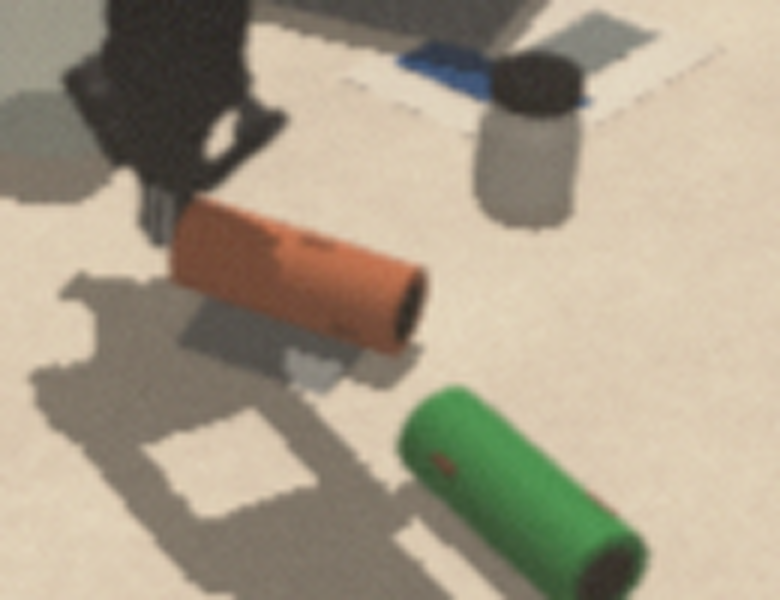

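The fingertip is on the far end and the pipe has moved back about 2.5–3 mm. One more millimetre, then I retreat and measure.

```bash
python3 -m crank '[{"angular":[0,0,0],"delta_pos":[0,-0.04,0],"gripper":0},{"angular":[0,0,0],"delta_pos":[0,0,0],"gripper":0},{"angular":[0,0,0],"delta_pos":[0,0.3,0],"gripper":0},{"angular":[0,0,0],"delta_pos":[0,0.8,0],"gripper":0},{"angular":[0,0,0],"delta_pos":[0,0,-0.9],"gripper":0},{"angular":[0,0,0],"delta_pos":[0,0,-0.9],"gripper":0},{"angular":[0,0,0],"delta_pos":[0,0,-0.9],"gripper":0},{"angular":[0,0,0],"delta_pos":[0,0,-0.9],"gripper":0},{"angular":[0,0,0],"delta_pos":[0.9,-0.5,-0.5],"gripper":0},{"angular":[0,0,0],"delta_pos":[0.9,-0.5,0],"gripper":0},{"angular":[0,0,0],"delta_pos":[0.9,-0.5,0],"gripper":0},{"angular":[0,0,0],"delta_pos":[0.9,-0.5,0],"gripper":0}]'
python3 -m crank '[{"angular":[0,0,0],"delta_pos":[0.9,-0.5,0],"gripper":0},{"angular":[0,0,0],"delta_pos":[0.9,-0.5,0],"gripper":0},{"angular":[0,0,0],"delta_pos":[0.9,-0.5,0],"gripper":0},{"angular":[0,0,0],"delta_pos":[0.9,-0.5,0],"gripper":0},{"angular":[0,0,0],"delta_pos":[0.9,-0.3,0],"gripper":0},{"angular":[0,0,0],"delta_pos":[0.9,-0.3,0],"gripper":0},{"angular":[0,0,0],"delta_pos":[0.9,0,0],"gripper":0},{"angular":[0,0,0],"delta_pos":[0.9,0,0],"gripper":0},{"angular":[0,0,0],"delta_pos":[0,0,0],"gripper":0}]'
python3 c.py 17
python3 - <<'E'
from h import *
f=grab_frame("top");cv2.imwrite("pics/t17f.png",f[:,:,::-1]);f=grab_frame("side");cv2.imwrite("pics/s17f.png",f[:,:,::-1])
g=np.mean([grab_frame("top").astype(float) for _ in range(4)],0)
th=.044;u=np.array([np.cos(th),np.sin(th)]);v=np.array([-u[1],u[0]])
c0=np.array([.552,-.255])
S=np.arange(-.1,.1001,.001)
def prof(off,z,ch):
    P=np.array([[*(c0+s*u+o*v),z] for o in off for s in S]);px=proj("top",P).astype(np.float32)
    im=cv2.remap(g.astype(np.float32),px[:,0].reshape(len(off),-1),px[:,1].reshape(len(off),-1),cv2.INTER_LINEAR)
    return (im.mean(2) if ch=="g" else im[...,0]-im[...,2]).mean(0)
def edges(p):
    p=cv2.GaussianBlur(p.reshape(1,-1).astype(np.float32),(0,0),2).ravel();d=np.abs(np.gradient(p));n=len(S)//2
    r=[]
    for a,b in((5,n),(n,len(S)-5)):
        i=a+np.argmax(d[a:b]);w=slice(i-5,i+6);r.append((S[w]*d[w]).sum()/d[w].sum())
    return np.round(np.array(r)*1e3,1),np.round(sum(r)/2*1e3,1)
print("cradle -y ramp",edges(prof(np.linspace(-.050,-.040,5),.003,"g")))
print("cradle +y ramp",edges(prof(np.linspace(.046,.052,5),.002,"g")))
print("pipe top line",edges(prof(np.linspace(-.008,.008,5),.053,"r")))
E
```

```text
time: 33.22
tool_pos: [0.6, -0.1441, 0.164]
tool_rot: [-0.0, 0.691, 0.723, -0.0]
contact_force: [0.4, 0.3, -0.3]
gripper_width: 0.003
time: 34.35
tool_pos: [0.5128, 0.0686, 0.1641]
tool_rot: [-0.0, 0.69, 0.723, -0.0]
contact_force: [0.3, -0.3, 0.2]
gripper_width: -0.003
top (array([ 0.55191846, -0.25513313,  0.03680429]), np.float64(0.03440815906047183))
side (array([ 0.54674893, -0.25385296,  0.00439983]), np.float64(0.06751167841947098))
both (array([ 0.55083569, -0.25475702,  0.03711128]), np.float64(0.1500625223447622))
cradle -y ramp (array([-43.2,  46.7]), np.float64(1.8))
cradle +y ramp (array([-43.1,  47.2]), np.float64(2.1))
pipe top line (array([-64. ,  66.2]), np.float64(1.1))
```

View pics/t17f.png

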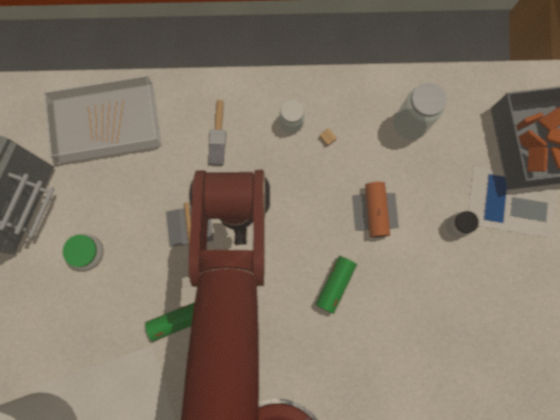

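View pics/s17f.png

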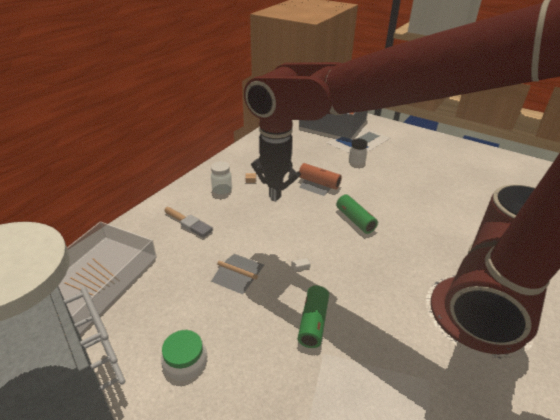

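The pipe lies in the wide cradle (top 377,210; side 320,176) and is centred to within about 1 mm. The edge profiles give its middle at 1.1 mm against the cradle's 1.9 mm. The rod, eraser, wedge, brush, jar, pot and tub are where they were, and the gripper is clear of everything. I'm handing the job in.

```bash
python3 -c "
from plant import *
print(job_done())"
```

```text
the job is handed in; nothing more can be done
None
```

The pipe stub is resting in the groove of the wide cradle, nearly centred, and the job was handed in at about 35 s of the 72 s allowed.

**What I did:** I rolled the pipe with the open fingertips from its +y side. It kept its own heading and would not steer, so I slid it lengthwise by its near end so that it would reach the cradle nearly centred. Then I pushed it over the ramp, where it squared up and dropped into the groove. It sat about 4 mm too far from the robot, so I nudged it back by its far end. It was never between the fingers or lifted, and the readings at the end of each move showed at most about 2 N.

**Last checks:**
- **Centring:** the top camera puts the pipe's middle about 1 mm from the cradle's middle, so it sticks out about 19 to 21 mm at each end. The side camera also gives about 1 mm.
- **Seating:** the top camera shows it parallel to the groove to within about 0.01 rad, and in both pictures it lies down in the groove.
- **Other things:** everything else, including the rod in the narrow cradle, looks unmoved in the final pictures, and the robot was touching nothing.
- **Disagreement:** the side camera's heading fit (0.004 rad) differs from the top camera's (0.037 rad). That fit has been erratic, so I trusted the top view.

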